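# Open the bench air valve by its spokes

### The job

Open the air valve on the course bench: with the fingertips gently push one spoke of its handwheel after another, so that the top of the wheel goes to the left as the robot sees it, until the thin pointer stem stands straight up. Do not push on the stem itself, do not grip the spokes, leave everything else on the bench where it is, and end with the hand clear.

Things in the scene. Friction and masses are not known exactly. Their poses are not given: they have to be found in the camera images.
- valve: bench air valve fixed to the table: 130 mm square foot plate, 42 mm upright pipe, metal block 52 mm wide, top 182 mm above the table. Origin on the table surface under the valve. x: level, along the handwheel's shaft, away from the robot; y: level, left as the robot sees it; z up. The shaft is 150 mm above the origin; the wheel is upright on the far (+x) side, facing away from the robot.
- spokes: handwheel: 48 mm hub, no rim, five steel spokes 12 mm thick, 72 deg apart, each with a 20 mm black ball centred 100 mm from the axis. Origin on the axis in the spokes' plane, 50 mm beyond the valve's origin (+x), 150 mm up. x: shaft. z: the stem's direction, midway between two spokes, which lie 36, 108, 180, 252, 324 deg from it. 3 to 6 N near a spoke's end turns it; 30 N or a pinch is too much.
- pointer: pointer stem: one thin steel stem 8 mm thick with a 13 mm brass cap and no ball, like a tyre's valve stem, tip 90 mm from the axis. Turns with the wheel, 36 mm beyond the spokes' plane (farther from the robot, on the wheel's outer face). Origin on the shaft axis; z points along the stem to its tip (straight up when done). Too thin to be pushed on.
- handwheel (a joint): turn of the wheel, rad: 0 = stem straight up, growing clockwise as the robot sees it (pi/2: stem points to the valve's -y, right). Starts at 1.5 to 2.7. Stops at -0.5 and 3.6, so it must come back anticlockwise, its top moving left. Stiff (0.25 N m friction): stays where left, does not coast; can be pushed either way.
- cup_mid (a point): open white plastic cup, 68 mm across, 75 mm tall; on the table beside the handwheel, on its left as the robot sees it; not to be disturbed. This point is its centre.
- jar_mid (a point): small amber jar with white lid, 56 mm across, 70 mm tall; on the table beside the handwheel, on its right; not to be disturbed. This point is its centre.
- handpiece_mid (a point): steel and black straight handpiece, 140 mm long, 20 mm thick, lying along y; on the table just beyond the wheel; not to be disturbed. This point is its centre.
- scaler_mid (a point): thin hand instrument with blue handle, 180 mm long, 10 mm thick, lying; on the table between valve and robot; not to be disturbed. This point is its centre.
- cassette_mid (a point): open steel instrument cassette, 260 x 190 x 32 mm; left part of the table; not to be disturbed. This point is its centre.
- tray_mid (a point): shallow white tray, 200 x 140 x 22 mm; right part of the table; not to be disturbed. This point is its centre.
- bottle_mid (a point): clear bottle with blue cap, 62 mm across, 190 mm tall; far left of the valve; not to be disturbed. This point is its centre.
Things that resemble listed ones, but are neither listed nor needed, are in the scene too. Leave any orange or red look-alike of the valve alone.

How it is judged:
By the outcome, as a careful person would: the job done as asked, in the order asked, and still so for the second after the job is handed in, with the robot touching nothing.
It also fails if it takes over 54 s, if anything falls off the work surface, if the arm or the gripper's body presses on something with over 40 N, if the wrist force passes 120 N, or if a joint passes its speed limit or range.

### The arm

A 7-joint arm with a two-finger parallel gripper is mounted at the origin on the work surface. World frame = base frame: x ahead of the robot, y to its left, z up, the work surface at z = 0. Lengths are in mm, angles in rad, forces in N, time in s.
With the tool pointing down it reaches from about 400 to 900 mm from the base axis. Payload 5.5 kg.
Tool frame: the origin (TCP) lies midway between the tips of the shut fingers; the grasp point (between the pads) lies 19 mm behind it; z points along the fingers, x is the direction in which the jaws open and shut, and the axes are right-handed (so a half turn about z gives the same grasp; the last joint's range is limited). The gripper opens to 85 mm and grips with 20 to 120 N. Pads are 22 mm wide; open, the fingers measure 114 mm over their backs; the gripper's body (76 mm by 85 mm) begins 54 mm behind the grasp point. The pads swing forward as they close: fully open they stand 13 mm farther back than shut.
Start: joints at [-0.847, 0.501, -0.427, 1.55, 0.221, 1.138, -0.21], TCP at [288.996, 582.221, 231.31] pointing down, gripper open.
Joint ranges: [-2.88, 2.88], [-0.31, 2.03], [-1.54, 1.56], [0.2, 2.42], [-1.41, 4.55], [0.19, 2.02], [-2.57, 2.57]. Speed limits (rad/s): [2.57, 2.57, 3.14, 3.14, 3.14, 3.14, 3.14].

### API

Orientations are given as a unit quaternion [w, x, y, z].
In Python, from cell import env gives the robot as it stands.
- The arm moves only by the tool servo_tool, never from a script. Its argument "motion" is a list of rows, each an object of numbers: "dx", "dy", "dz": the shift along the tool's x, y, z in cm; "spin": the turn about the tool's z in rad; "grip": the opening, from 0 (shut) to 1 (fully open). A call has 1 to 20 rows; each row is the pose to reach, as a shift and turn from the pose commanded when the call began, along the tool's axes at that moment; what a row does not reach only later rows make up. A row lasts 1/12 s, in which the tool goes at most 41.7 mm and 7.16 degrees, less where a joint would pass 70% of its speed; a pose out of reach is approached as far as the arm can. A call with a gripper value outside its range is refused whole. The fingers move at their own pace and stop on an object; "squeeze" is the grip in N (left out, the last holds). Time passes only in rows, so rows that repeat a pose let the fingers close. It gives the time, the measured TCP pose, the force and the opening at its end, in the units of the state.
- env.get_obs(): the state, without advancing time (a new reading comes with each control period).
- env.grab_frame(name): name is "side" or "top"; returns a dict with "color" (384x512x3 uint8, red, green, blue), "fx", "fy", "cx", "cy" (pixels), "view" (4x4, takes a point from world to camera coordinates). Camera axes: x right, y down, z forward; pixel columns grow to the right and rows downward; lengths in mm; the calibration is good to about 2 mm. A picture is of the moment at which its call begins. There is no depth.
- env.sign_off(): hands the job in, once; it reports no verdict.
The state is a dict: "time_s": time; "joint_positions": joint angles; "qd": joint speeds; "joint_efforts": joint torques, N m; "position": TCP position; "orientation": TCP orientation; "contact_force": force on the tool from outside, world axes, zero at the start; "ft_torque": the same for the moment, N m; "grip_width": opening from 0.0 (shut) to 1.0 (fully open).
Only numpy, scipy, OpenCV 4.12 (cv2) and the standard library are available. Lean on these libraries where they do the work, as an engineer would, in place of code of your own. Each camera call takes 0.05 s, during which the arm holds its last target.

## Working session

There is one attempt and no reset: what is moved stays moved. The work goes in short steps, Python scripts to look and compute and a tool call to move; the robot and the scene stay as the last step left them, time stands still between calls to the robot, and variables do not carry over. Pictures are saved under pics/ and viewed, and the job is handed in when it is done.

Besides the shell and the picture viewer there is one more tool, called after "Request:" as name(argument=value, ...), one argument or row to a line, values as JSON. servo_tool: Moves the arm, as the interface text tells. Its arguments: {"type":"object","properties":{"motion":{"type":"array"},"squeeze":{"type":"number"}},"required":["motion"]}

```bash
ls; mkdir -p pics; python3 - <<'E'
from cell import env
import cv2,numpy as np
o=env.get_obs()
for k,v in o.items(): print(k,np.round(v,3))
for n in("side","top"):
    f=env.grab_frame(n); cv2.imwrite(f"pics/{n}0.png",cv2.resize(f["color"][:,:,::-1],(800,600),interpolation=cv2.INTER_CUBIC)); cv2.imwrite(f"pics/{n}0raw.png",f["color"][:,:,::-1])
    print(n,f["fx"],f["fy"],f["cx"],f["cy"]);print(np.round(f["view"],4).tolist())
E
```

```text
pics
time_s 0.0
joint_positions [-0.847  0.502 -0.427  1.551  0.221  1.138 -0.21 ]
qd [ 0.001 -0.001 -0.    -0.001 -0.     0.    -0.   ]
joint_efforts [-1.0000e-03 -5.6950e+01 -5.8160e+00 -2.8095e+01  1.1000e-02  1.2000e-02
  0.0000e+00]
position [288.74  581.585 230.247]
orientation [ 0.     0.85   0.527 -0.001]
contact_force [-0.007  0.611  0.244]
ft_torque [-0.022  0.019 -0.019]
grip_width 0.999
side 382.9085776664986 382.9085776664986 255.31800125024841 200.73519407457576
[[0.9705, -0.2409, -0.0037, -421.6189], [-0.1825, -0.7252, -0.664, 162.4332], [0.1573, 0.6451, -0.7478, 1153.2959], [0.0, 0.0, 0.0, 1.0]]
top 437.22714251343854 437.22714251343854 257.99368274925297 186.2066027599207
[[0.0245, -0.9996, 0.013, -2.3085], [-0.9894, -0.0261, -0.1429, 447.1762], [0.1431, -0.0094, -0.9897, 1341.8588], [0.0, 0.0, 0.0, 1.0]]
```

View pics/side0.png

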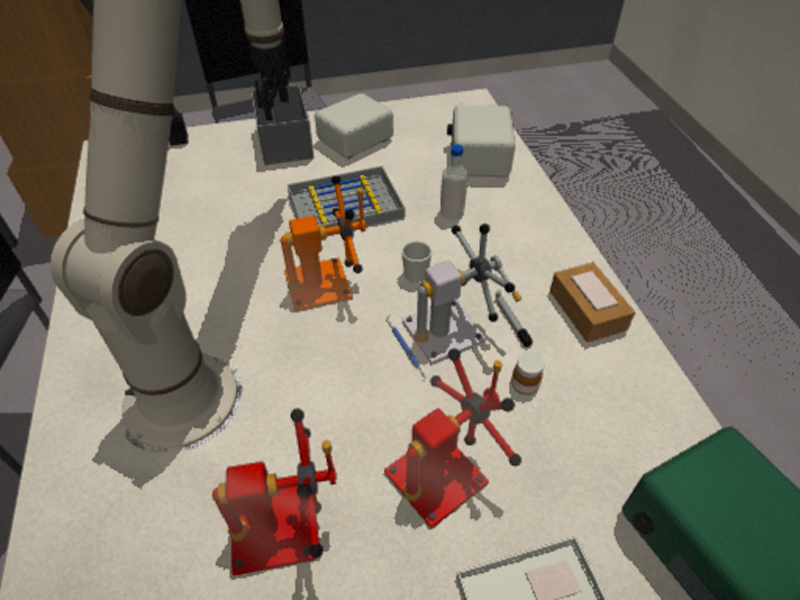

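View pics/top0.png

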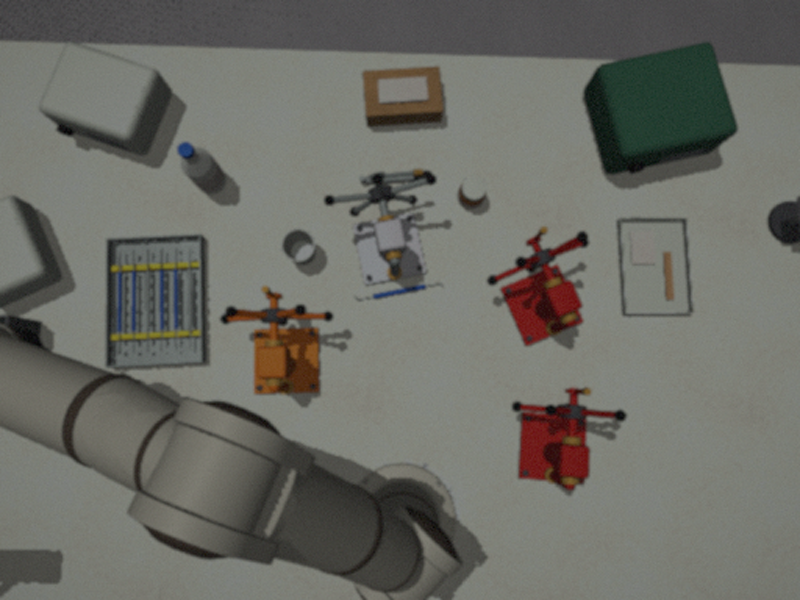

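```bash
python3 - <<'E'
import cv2
a=cv2.imread("pics/side0raw.png")[135:255,245:365];cv2.imwrite("pics/sidec.png",cv2.resize(a,(600,600),interpolation=cv2.INTER_CUBIC))
a=cv2.imread("pics/top0raw.png")[95:195,180:320];cv2.imwrite("pics/topc.png",cv2.resize(a,(700,500),interpolation=cv2.INTER_CUBIC))
E
```

```text
(no output)
```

View pics/sidec.png

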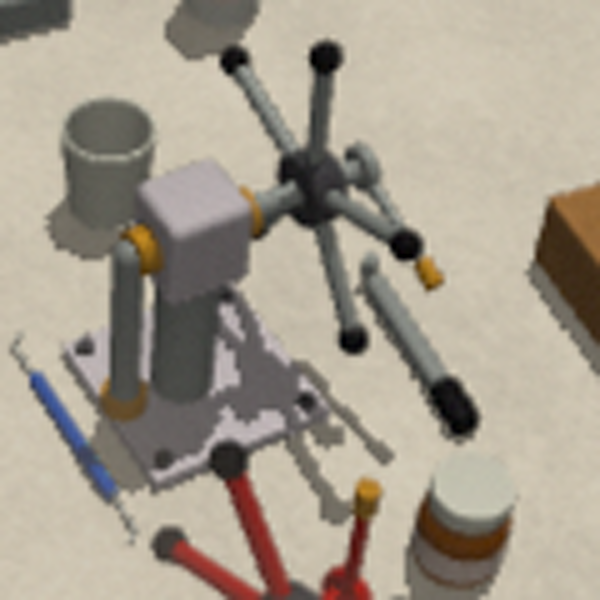

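View pics/topc.png

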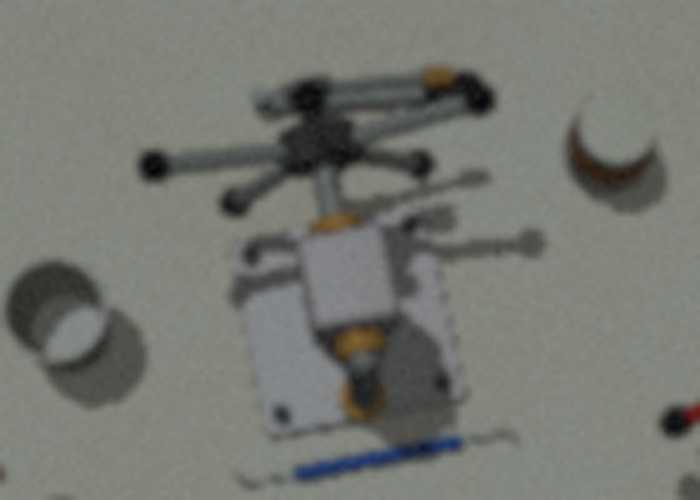

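```bash
cat > h.py <<'E'
import numpy as np,cv2
from cell import env
S=dict(f=382.9085776664986,cx=255.31800125,cy=200.73519407)
def cams():
    return {n:env.grab_frame(n) for n in("side","top")}
def P(f): 
    K=np.array([[f["fx"],0,f["cx"]],[0,f["fy"],f["cy"]],[0,0,1.]]); return K@np.array(f["view"])[:3]
def tri(Fs,a,b):
    X=cv2.triangulatePoints(P(Fs["side"]),P(Fs["top"]),np.array(a,float).reshape(2,1),np.array(b,float).reshape(2,1)).ravel();X=X[:3]/X[3]
    e=[]
    for n,p in(("side",a),("top",b)):
        q=P(Fs[n])@np.r_[X,1];e.append(np.hypot(*(q[:2]/q[2]-p)))
    return X,max(e)
def proj(f,X):
    q=P(f)@np.r_[X,1];return q[:2]/q[2]
def ray(f,p,z):
    V=np.array(f["view"]);R=V[:3,:3];c=-R.T@V[:3,3]
    d=R.T@np.array([(p[0]-f["cx"])/f["fx"],(p[1]-f["cy"])/f["fy"],1]);return c+d*(z-c[2])/d[2]
def save(f,n,box,s=5):
    x0,y0,x1,y1=box;a=f["color"][y0:y1,x0:x1,::-1];cv2.imwrite(f"pics/{n}.png",cv2.resize(a,None,fx=s,fy=s,interpolation=cv2.INTER_CUBIC))
E
python3 - <<'E'
from h import *
F=cams()
s={k:np.array(v)/5+[245,135]-.4 for k,v in dict(A=(235,59),B=(326,55),C=(405,243),D=(353,339),hub=(312,185),tip=(430,272)).items()}
t={k:np.array(v)/5+[180,95]-.4 for k,v in dict(a=(154,165),b=(235,201),c=(420,162),d=(482,97),e=(313,95),hub=(318,143),tip=(438,77)).items()}
for i in s:
  for j in t:
    X,e=tri(F,s[i],t[j])
    if e<2.5: print(i,j,X.round(1),round(e,2))
for n,c in(("foot corners",[(232,240),(272,437),(462,403),(432,212)]),): 
    print([ray(F["top"],np.array(p)/5+[180,95]-.4,8).round(0)[:2] for p in c])
for n,p,z in(("cup",(52,305),75),("jar",(617,125),70)): print(n,ray(F["top"],np.array(p)/5+[180,95]-.4,z).round(0))
E
```

```text
A a [591.4 150.7 176.6] 0.2
A b [565.1 100.  221.7] 2.12
B e [611.8  58.7 251. ] 0.22
C d [633.9 -35.7 185.1] 0.42
C tip [651.3 -10.5 157.1] 1.67
D c [628.1  -3.4  68.2] 0.35
D hub [662.4  63.1 -14.3] 0.45
hub c [587.7  -0.6 209. ] 0.43
hub hub [614.8  58.4 147.4] 0.53
tip d [646.9 -37.7 157.7] 1.45
tip tip [665.2 -12.  127.9] 0.21
[array([591., 116.]), array([462.,  86.]), array([487., -35.]), array([613., -13.])]
cup [530. 220.  75.]
jar [ 656. -126.   70.]
```

Request:
servo_tool(
  motion=[
    {"dz":-4,"spin":-0.1,"grip":0},
    {"dz":-8,"spin":-0.2,"grip":0},
    {"dz":-12,"spin":-0.3,"grip":0},
    {"dz":-16,"spin":-0.4,"grip":0},
    {"dz":-18,"spin":-0.5,"grip":0},
    {"dz":-18,"spin":-0.6,"grip":0},
    {"dz":-18,"spin":-0.686,"grip":0},
    {"dz":-18,"spin":-0.686,"grip":0},
    {"dz":-18,"spin":-0.686,"grip":0},
  ],
)

```text
invalid input at $.motion[0]: expected keys dx, dy, dz, spin, grip
```

Request:
servo_tool(
  motion=[
    {"dx":0,"dy":0,"dz":-4,"spin":-0.1,"grip":0},
    {"dx":0,"dy":0,"dz":-8,"spin":-0.2,"grip":0},
    {"dx":0,"dy":0,"dz":-12,"spin":-0.3,"grip":0},
    {"dx":0,"dy":0,"dz":-16,"spin":-0.4,"grip":0},
    {"dx":0,"dy":0,"dz":-18,"spin":-0.5,"grip":0},
    {"dx":0,"dy":0,"dz":-18,"spin":-0.6,"grip":0},
    {"dx":0,"dy":0,"dz":-18,"spin":-0.686,"grip":0},
    {"dx":0,"dy":0,"dz":-18,"spin":-0.686,"grip":0},
    {"dx":0,"dy":0,"dz":-18,"spin":-0.686,"grip":0},
  ],
)

```text
time_s: 0.95
position: [289.0, 581.9, 410.9]
orientation: [0.0, 0.624, 0.781, -0.0]
contact_force: [-0.5, -0.5, 0.5]
grip_width: -0.0
```

Request:
servo_tool(
  motion=[
    {"dx":-3,"dy":1,"dz":0,"spin":0,"grip":0},
    {"dx":-6.5,"dy":2.1,"dz":0,"spin":0,"grip":0},
    {"dx":-10,"dy":3.2,"dz":0,"spin":0,"grip":0},
    {"dx":-13.5,"dy":4.3,"dz":0,"spin":0,"grip":0},
    {"dx":-17,"dy":5.5,"dz":0,"spin":0,"grip":0},
    {"dx":-20.5,"dy":6.6,"dz":0,"spin":0,"grip":0},
    {"dx":-24,"dy":7.7,"dz":0,"spin":0,"grip":0},
    {"dx":-27.5,"dy":8.8,"dz":0,"spin":0,"grip":0},
    {"dx":-31,"dy":10,"dz":0,"spin":0,"grip":0},
    {"dx":-34.5,"dy":11.1,"dz":0,"spin":0,"grip":0},
    {"dx":-38,"dy":12.2,"dz":0,"spin":0,"grip":0},
    {"dx":-41.5,"dy":13.3,"dz":0,"spin":0,"grip":0},
    {"dx":-45,"dy":14.5,"dz":0,"spin":0,"grip":0},
    {"dx":-48.5,"dy":15.6,"dz":0,"spin":0,"grip":0},
    {"dx":-52,"dy":16.7,"dz":0,"spin":0,"grip":0},
    {"dx":-55.5,"dy":17.8,"dz":0,"spin":0,"grip":0},
    {"dx":-59,"dy":19,"dz":0,"spin":0,"grip":0},
    {"dx":-62.2,"dy":20,"dz":0,"spin":0,"grip":0},
    {"dx":-62.2,"dy":20,"dz":0,"spin":0,"grip":0},
    {"dx":-62.2,"dy":20,"dz":0,"spin":0,"grip":0},
  ],
)

```text
time_s: 2.62
position: [623.2, 17.4, 409.8]
orientation: [-0.001, 0.626, 0.78, -0.001]
contact_force: [-0.5, -0.3, -0.6]
grip_width: -0.003
```

```bash
python3 - <<'E'
from h import *
o=env.get_obs();print(o["position"],o["orientation"],o["contact_force"],o["joint_positions"])
F=cams();save(F["side"],"s1",(215,80,365,215),5);save(F["top"],"t1",(170,75,320,195),5)
E
```

```text
[623.23506885  17.44722494 409.80649972] [-6.79794752e-04  6.26137472e-01  7.79711811e-01 -9.46647720e-04] [-0.51639286 -0.31121905 -0.57128221] [ 0.11343688  0.32623642 -0.25109055  1.37295413  0.08059538  1.4546403
  1.65394849]
```

View pics/s1.png

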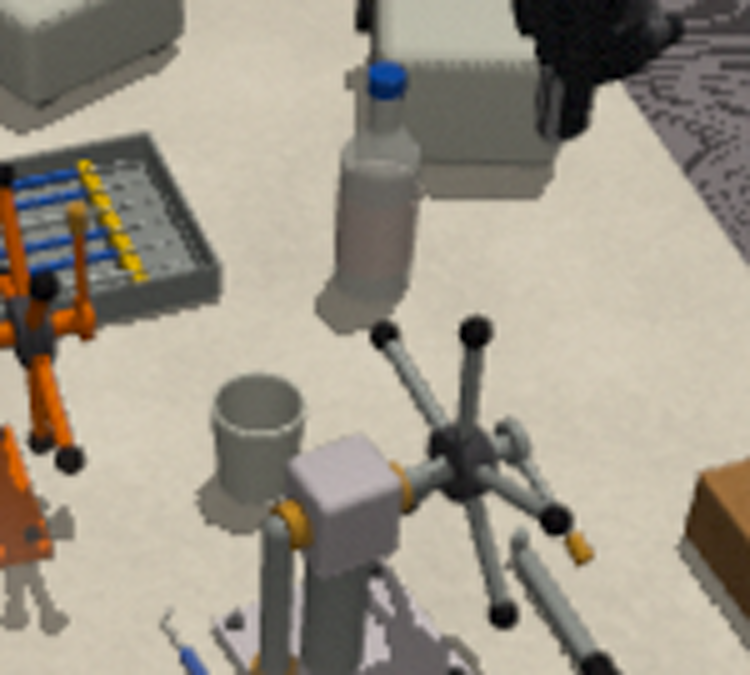

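View pics/t1.png

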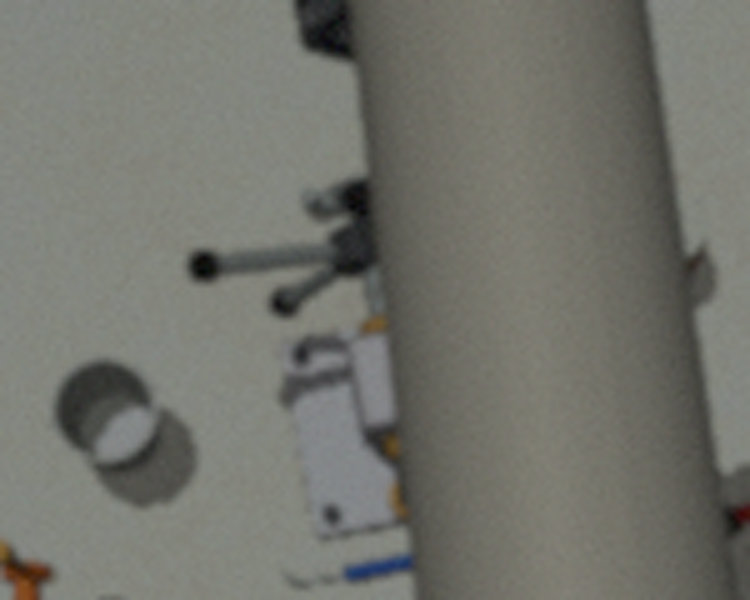

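Request:
servo_tool(
  motion=[
    {"dx":0,"dy":0,"dz":4,"spin":0,"grip":0},
    {"dx":0,"dy":0,"dz":8,"spin":0,"grip":0},
    {"dx":0,"dy":0,"dz":12,"spin":0,"grip":0},
    {"dx":0,"dy":0,"dz":15,"spin":0,"grip":0},
    {"dx":0,"dy":0,"dz":17,"spin":0,"grip":0},
    {"dx":0,"dy":0,"dz":18.5,"spin":0,"grip":0},
    {"dx":0,"dy":0,"dz":18.5,"spin":0,"grip":0},
    {"dx":0,"dy":0,"dz":18.5,"spin":0,"grip":0},
  ],
)

```text
time_s: 3.38
position: [622.0, 22.4, 226.1]
orientation: [-0.001, 0.622, 0.783, -0.0]
contact_force: [0.1, 0.1, 1.1]
grip_width: -0.003
```

```bash
python3 - <<'E'
from h import *
F=cams();save(F["side"],"s2",(245,100,365,215),5)
E
```

```text
(no output)
```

View pics/s2.png

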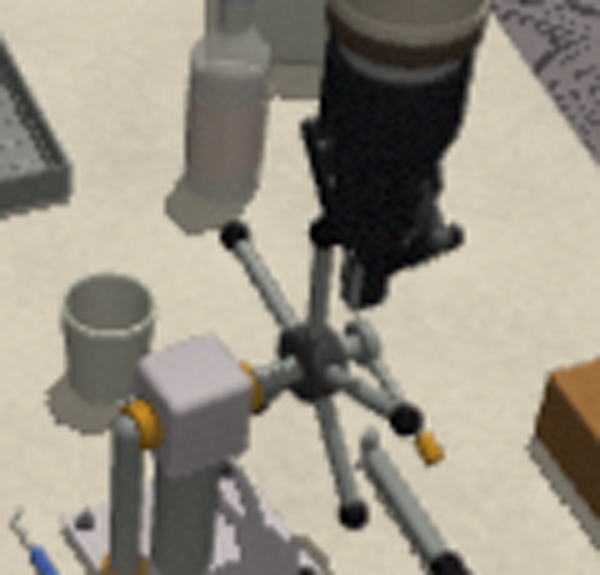

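```bash
cat >> h.py <<'E'
H=np.array([613.5,57.5,150]);YP=np.array([-.221,.975,0]);XP=np.array([.975,.221,0])
def st():
    o=env.get_obs();p=np.array(o["position"])-H;f=np.array(o["contact_force"])
    print("t",round(o["time_s"],2),"x'",(p@XP).round(1),"y'",(p@YP).round(1),"z",o["position"][2].round(1),"F",(f@XP).round(1),(f@YP).round(1),f[2].round(1),"q",np.round(o["orientation"],3),"j",np.round(o["joint_positions"],2))
E
python3 -c "
from h import *
st()
for h in(15,):
  for a in range(0,61,10):
    f=np.radians(a);print(a,(75*np.sin(f)-6*np.cos(f)-h).round(1),(150+75*np.cos(f)+6*np.sin(f)).round(1))"
```

```text
t 3.48 x' 2.0 y' -37.0 z 228.0 F 0.5 -1.4 -0.4 q [0.001 0.623 0.782 0.001] j [ 0.11  0.43 -0.25  1.63  0.12  1.09  1.63]
0 -21.0 225.0
10 -7.9 224.9
20 5.0 222.5
30 17.3 218.0
40 28.6 211.3
50 38.6 202.8
60 47.0 192.7
```

Request:
servo_tool(
  motion=[
    {"dx":0.5,"dy":0,"dz":0,"spin":0,"grip":0},
    {"dx":1.0,"dy":0,"dz":0,"spin":0,"grip":0},
    {"dx":1.5,"dy":0,"dz":0,"spin":0,"grip":0},
    {"dx":2.0,"dy":0,"dz":0,"spin":0,"grip":0},
    {"dx":2.4,"dy":0,"dz":0,"spin":0,"grip":0},
    {"dx":2.8,"dy":0,"dz":0,"spin":0,"grip":0},
    {"dx":3.2,"dy":0,"dz":0,"spin":0,"grip":0},
    {"dx":3.6,"dy":0,"dz":0.05,"spin":0,"grip":0},
    {"dx":4.0,"dy":0,"dz":0.1,"spin":0,"grip":0},
    {"dx":4.4,"dy":0,"dz":0.2,"spin":0,"grip":0},
    {"dx":4.8,"dy":0,"dz":0.3,"spin":0,"grip":0},
    {"dx":5.2,"dy":0,"dz":0.45,"spin":0,"grip":0},
    {"dx":5.2,"dy":0,"dz":0.45,"spin":0,"grip":0},
  ],
)

```text
time_s: 4.57
position: [610.8, 72.8, 221.4]
orientation: [-0.0, 0.623, 0.783, 0.0]
contact_force: [0.9, -0.0, 1.0]
grip_width: 0.001
```

```bash
python3 - <<'E'
from h import *
F=cams();st();save(F["side"],"s3",(245,100,365,215),5);save(F["top"],"t3",(170,75,320,195),5)
E
```

```text
t 4.67 x' 0.3 y' 15.1 z 221.3 F -0.3 0.9 -0.9 q [-0.001  0.623  0.782 -0.   ] j [ 0.04  0.43 -0.26  1.66  0.12  1.07  1.54]
```

View pics/s3.png

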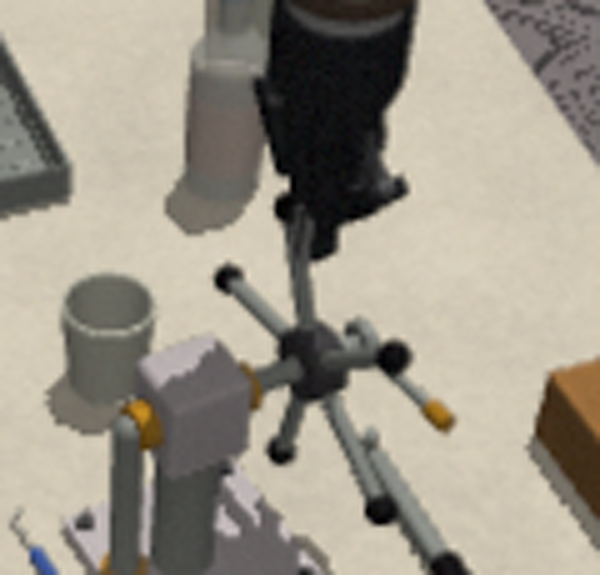

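```bash
cat >> h.py <<'E'
def ang(f,p,off=0.):
    V=np.array(f["view"]);R=V[:3,:3];c=-R.T@V[:3,3]
    d=R.T@np.array([(p[0]-f["cx"])/f["fx"],(p[1]-f["cy"])/f["fy"],1])
    O=H+off*XP;t=((O-c)@XP)/(d@XP);q=c+t*d-O
    return round(float(np.degrees(np.arctan2(-(q@YP),q[2]))),1),round(float(np.hypot(q@YP,q[2])),1)
E
python3 - <<'E'
from h import *
f=env.grab_frame("side")
c=lambda p:np.array(p)/5+[245,100]-.4
for p in[(393,355),(380,509),(281,451),(229,278)]:print(ang(f,c(p)))
print("tip",ang(f,c((440,415)),36))
f0=lambda p:np.array(p)/5+[245,135]-.4
for p in[(235,59),(326,55),(405,243),(353,339)]:print(ang(f,f0(p)))
print(ang(f,f0((430,272)),36))
E
```

```text
(48.4, 97.6)
(121.7, 101.3)
(-168.4, 105.9)
(-98.4, 101.9)
tip (84.7, 82.1)
(-76.2, 101.2)
(-2.6, 98.3)
(70.9, 98.3)
(143.0, 103.1)
(105.9, 82.1)
```

Request:
servo_tool(
  motion=[
    {"dx":0.35,"dy":0,"dz":0.15,"spin":0,"grip":0},
    {"dx":0.7,"dy":0,"dz":0.3,"spin":0,"grip":0},
    {"dx":1.1,"dy":0,"dz":0.5,"spin":0,"grip":0},
    {"dx":1.5,"dy":0,"dz":0.75,"spin":0,"grip":0},
    {"dx":1.9,"dy":0,"dz":1.0,"spin":0,"grip":0},
    {"dx":2.25,"dy":0,"dz":1.25,"spin":0,"grip":0},
    {"dx":2.6,"dy":0,"dz":1.55,"spin":0,"grip":0},
    {"dx":2.9,"dy":0,"dz":1.8,"spin":0,"grip":0},
    {"dx":3.15,"dy":0,"dz":2.1,"spin":0,"grip":0},
    {"dx":3.15,"dy":0,"dz":2.1,"spin":0,"grip":0},
  ],
)

```text
time_s: 5.55
position: [603.9, 103.1, 200.1]
orientation: [-0.0, 0.623, 0.782, 0.0]
contact_force: [0.3, -1.6, 0.5]
grip_width: -0.002
```

```bash
python3 - <<'E'
from h import *
F=cams();st();save(F["side"],"s4",(245,100,365,215),5)
E
```

```text
t 5.65 x' 0.7 y' 46.3 z 200.4 F 0.8 -0.2 -0.7 q [-0.     0.623  0.782  0.   ] j [-0.01  0.45 -0.27  1.68  0.13  1.03  1.48]
```

View pics/s4.png

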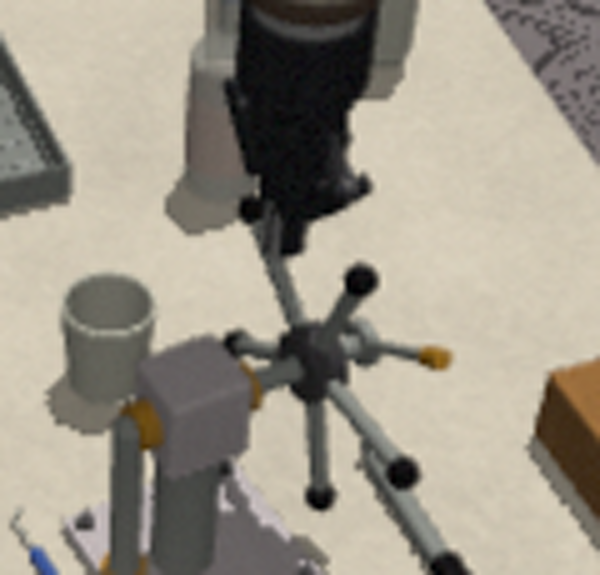

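```bash
python3 - <<'E'
from h import *
f=env.grab_frame("side")
c=lambda p:np.array(p)/5+[245,100]-.4
for p in[(360,279),(401,471),(319,495)]:print(ang(f,c(p)))
print("tip",ang(f,c((437,356)),36))
E
```

```text
(20.2, 96.4)
(94.4, 98.5)
(165.9, 104.1)
tip (56.9, 82.4)
```

Request:
servo_tool(
  motion=[
    {"dx":-0.8,"dy":0,"dz":-0.5,"spin":0,"grip":0},
    {"dx":-1.3,"dy":0,"dz":-3.5,"spin":0,"grip":0},
    {"dx":-1.5,"dy":0,"dz":-7,"spin":0,"grip":0},
    {"dx":-2.5,"dy":0,"dz":-10,"spin":0,"grip":0},
    {"dx":-5.5,"dy":0,"dz":-10,"spin":0,"grip":0},
    {"dx":-8.5,"dy":0,"dz":-10,"spin":0,"grip":0},
    {"dx":-10.5,"dy":0,"dz":-10,"spin":0,"grip":0},
    {"dx":-10.5,"dy":0,"dz":-10,"spin":0,"grip":0},
  ],
)

```text
time_s: 6.37
position: [628.6, -8.0, 301.2]
orientation: [0.001, 0.626, 0.779, -0.001]
contact_force: [0.2, -0.8, 0.2]
grip_width: 0.003
```

```bash
python3 - <<'E'
from h import *
F=cams();st();save(F["side"],"s5",(245,100,365,215),5)
E
```

```text
t 6.47 x' 0.8 y' -61.1 z 300.9 F -0.1 1.0 -0.1 q [-0.     0.624  0.781  0.   ] j [ 0.14  0.38 -0.24  1.53  0.09  1.24  1.68]
```

View pics/s5.png

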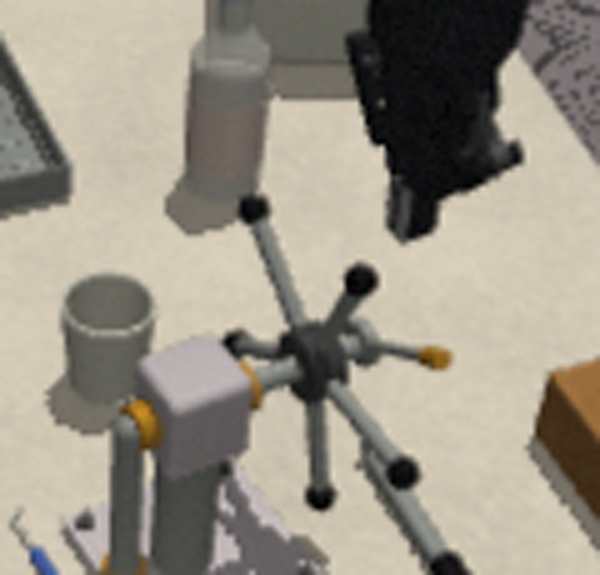

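Request:
servo_tool(
  motion=[
    {"dx":-1.2,"dy":0,"dz":2,"spin":0,"grip":0},
    {"dx":-1.2,"dy":0,"dz":5,"spin":0,"grip":0},
    {"dx":-1.2,"dy":0,"dz":7,"spin":0,"grip":0},
    {"dx":-1.2,"dy":0,"dz":7.8,"spin":0,"grip":0},
    {"dx":-1.2,"dy":0,"dz":7.8,"spin":0,"grip":0},
    {"dx":-0.6,"dy":0,"dz":7.8,"spin":0,"grip":0},
    {"dx":0,"dy":0,"dz":7.8,"spin":0,"grip":0},
    {"dx":0.5,"dy":0,"dz":7.8,"spin":0,"grip":0},
    {"dx":1,"dy":0,"dz":7.8,"spin":0,"grip":0},
    {"dx":1.4,"dy":0,"dz":7.8,"spin":0,"grip":0},
    {"dx":1.8,"dy":0,"dz":7.8,"spin":0,"grip":0},
    {"dx":2.2,"dy":0,"dz":7.8,"spin":0,"grip":0},
    {"dx":2.6,"dy":0,"dz":7.8,"spin":0,"grip":0},
    {"dx":3.0,"dy":0,"dz":7.8,"spin":0,"grip":0},
    {"dx":3.0,"dy":0,"dz":7.8,"spin":0,"grip":0},
  ],
)

```text
time_s: 7.72
position: [620.4, 30.5, 222.6]
orientation: [-0.001, 0.623, 0.783, 0.0]
contact_force: [0.3, -1.3, 1.9]
grip_width: 0.002
```

```bash
python3 - <<'E'
from h import *
F=cams();st();save(F["side"],"s6",(245,100,365,215),5)
E
```

```text
t 7.82 x' 0.5 y' -28.1 z 222.2 F 0.1 0.2 -0.3 q [-0.001  0.623  0.782 -0.   ] j [ 0.09  0.44 -0.24  1.64  0.11  1.08  1.61]
```

View pics/s6.png

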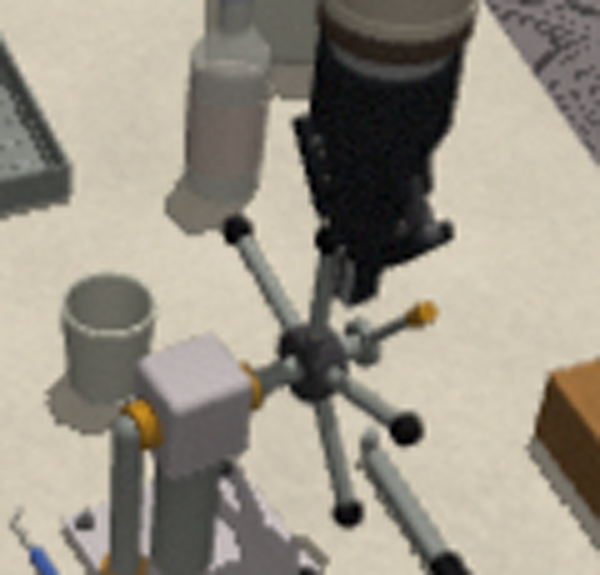

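Request:
servo_tool(
  motion=[
    {"dx":0.5,"dy":0,"dz":-0.1,"spin":0,"grip":0},
    {"dx":1,"dy":0,"dz":-0.2,"spin":0,"grip":0},
    {"dx":1.5,"dy":0,"dz":-0.2,"spin":0,"grip":0},
    {"dx":2,"dy":0,"dz":-0.2,"spin":0,"grip":0},
    {"dx":2.5,"dy":0,"dz":-0.2,"spin":0,"grip":0},
    {"dx":3,"dy":0,"dz":-0.15,"spin":0,"grip":0},
    {"dx":3.4,"dy":0,"dz":-0.1,"spin":0,"grip":0},
    {"dx":3.8,"dy":0,"dz":0,"spin":0,"grip":0},
    {"dx":4.2,"dy":0,"dz":0.1,"spin":0,"grip":0},
    {"dx":4.6,"dy":0,"dz":0.25,"spin":0,"grip":0},
    {"dx":4.9,"dy":0,"dz":0.4,"spin":0,"grip":0},
    {"dx":5.1,"dy":0,"dz":0.5,"spin":0,"grip":0},
    {"dx":5.1,"dy":0,"dz":0.5,"spin":0,"grip":0},
  ],
)

```text
time_s: 8.9
position: [609.4, 79.6, 217.8]
orientation: [-0.0, 0.623, 0.782, 0.0]
contact_force: [-1.0, -2.2, 0.6]
grip_width: 0.001
```

```bash
python3 - <<'E'
from h import *
F=cams();st();save(F["side"],"s7",(245,100,365,215),5);save(F["top"],"t7",(170,75,320,195),5)
E
```

```text
t 9.0 x' 1.2 y' 22.4 z 217.9 F 0.1 -0.6 -0.3 q [-0.     0.623  0.782  0.001] j [ 0.02  0.43 -0.26  1.66  0.12  1.06  1.53]
```

View pics/s7.png

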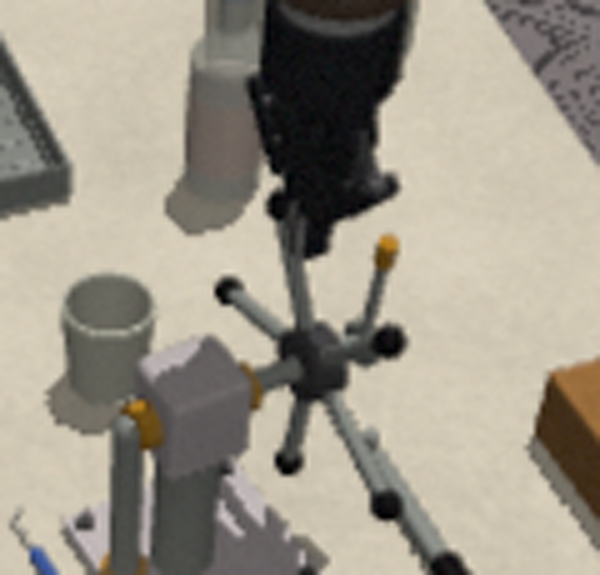

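View pics/t7.png

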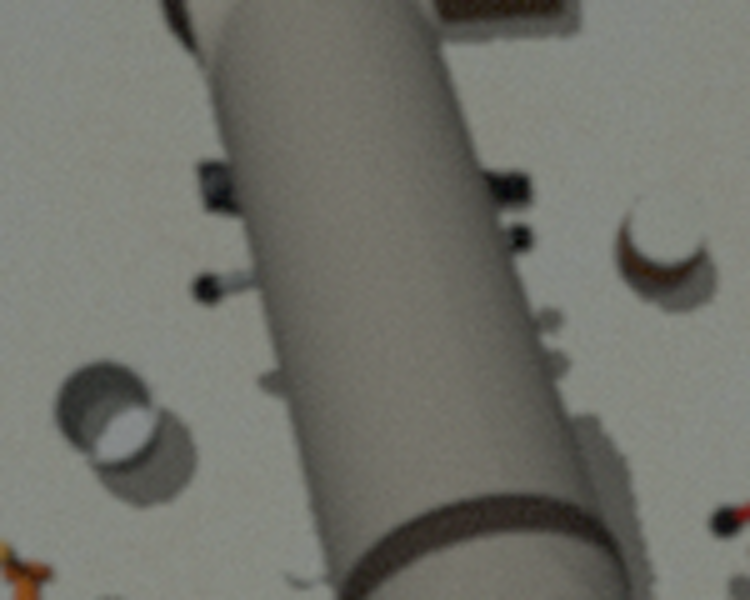

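```bash
cat >> h.py <<'E'
def fine(f,p,rad=5):
    # centroid of dark ball near p
    g=f["color"].max(2).astype(float);x,y=np.round(p).astype(int)
    w=g[y-rad:y+rad+1,x-rad:x+rad+1];m=(w<70).astype(np.uint8)
    n,l,s,c=cv2.connectedComponentsWithStats(m);k=1+np.argmax(s[1:,4]);return c[k]+[x-rad,y-rad],s[k,4]
E
python3 - <<'E'
from h import *
f=env.grab_frame("side")
c=lambda p:np.array(p)/5+[245,100]-.4
r=[]
for p,o in[((388,341),36),((385,505),108),((289,461),180),((229,291),252)]:
    q,a=fine(f,c(p));A=ang(f,q);r.append((A[0]-o+180)%360-180);print(A,a,r[-1])
print(np.mean(r))
print("tip",ang(f,c((386,247)),36))
E
```

```text
(44.4, 88.8) 43 8.400000000000006
(115.9, 102.1) 31 7.900000000000006
(-172.8, 102.3) 25 7.199999999999989
(-105.3, 107.1) 16 2.6999999999999886
6.549999999999997
tip (5.3, 80.7)
```

```bash
cat > fit.py <<'E'
from h import *
from scipy.optimize import least_squares
a=lambda p:np.array(p)/5+[245,135]-.4
b=lambda p:np.array(p)/5+[245,100]-.4
t=lambda p:np.array(p)/5+[180,95]-.4
def run(last):
    F=cams()
    sets=[ # theta index, cam, pts (px,spoke deg or None=tip)
     (0,"side",[(a((235,59)),180),(a((326,55)),252),(a((405,243)),324),(a((353,339)),36)]),
     (0,"top",[(t((154,165)),180),(t((313,95)),252),(t((482,97)),324),(t((420,162)),36),(t((235,201)),108)]),
     (1,"side",[(b((360,279)),324),(b((401,471)),36),(b((319,495)),108),(b((253,209)),252)]),
     (2,"side",[(b(p),o) for p,o in last])]
    def X(v,th,o,r=100):
        yaw=v[3];xp=np.array([np.cos(yaw),np.sin(yaw),0]);yp=np.array([-np.sin(yaw),np.cos(yaw),0])
        A=th+np.radians(o);return v[:3]-yp*r*np.sin(A)+np.array([0,0,r*np.cos(A)])
    def res(v):
        e=[]
        for i,n,ps in sets:
            for p,o in ps: e+=list(proj(F[n],X(v,v[4+i],o))-p)
        return np.array(e)
    s=least_squares(res,[613,57,150,.22,1.85,1.0,0.1],loss="soft_l1")
    print(s.x.round(3),np.degrees(s.x[4:]).round(1),"rms",np.sqrt(np.mean(s.fun**2)).round(2));print(np.abs(res(s.x)).round(1))
    xp=np.array([np.cos(s.x[3]),np.sin(s.x[3]),0])
    v=s.x.copy();v[:3]+=36*xp
    for d in(-4,0,4): print("tip px in crop, theta",d,((proj(F["side"],X(v,np.radians(d),0,84))+.4-[245,100])*5).round(0))
    return s.x,F
E
python3 -c "
from fit import *
run([((388,341),36),((385,505),108),((289,461),180),((229,291),252)])"
```

```text
[6.12687e+02 5.63300e+01 1.48830e+02 2.24000e-01 1.84900e+00 9.79000e-01
 1.08000e-01] [105.9  56.1   6.2] rms 0.27
[0.2 0.2 0.  0.3 0.1 0.3 0.1 0.3 0.2 0.2 0.4 0.4 0.2 0.6 0.1 0.6 0.1 0.3
 0.2 0.1 0.4 0.1 0.3 0.  0.3 0.1 0.1 0.2 0.3 0.2 0.  0.3 0.2 0.2]
tip px in crop, theta -4 [373. 232.]
tip px in crop, theta 0 [379. 238.]
tip px in crop, theta 4 [384. 244.]
```

Request:
servo_tool(
  motion=[
    {"dx":0.2,"dy":0,"dz":0.12,"spin":0,"grip":0},
    {"dx":0.4,"dy":0,"dz":0.25,"spin":0,"grip":0},
    {"dx":0.55,"dy":0,"dz":0.35,"spin":0,"grip":0},
    {"dx":0.64,"dy":0,"dz":0.41,"spin":0,"grip":0},
    {"dx":0.64,"dy":0,"dz":0.41,"spin":0,"grip":0},
    {"dx":0.64,"dy":0,"dz":0.41,"spin":0,"grip":0},
  ],
)

```text
time_s: 9.65
position: [608.4, 85.2, 213.8]
orientation: [0.0, 0.623, 0.782, 0.0]
contact_force: [0.9, -1.6, 1.8]
grip_width: -0.004
```

```bash
python3 - <<'E'
from h import *
F=cams();st();save(F["side"],"s8",(245,100,365,215),5)
E
```

```text
t 9.75 x' 0.9 y' 27.9 z 213.6 F 0.9 -0.7 2.8 q [-0.     0.623  0.782  0.   ] j [ 0.01  0.43 -0.26  1.67  0.12  1.06  1.51]
```

View pics/s8.png

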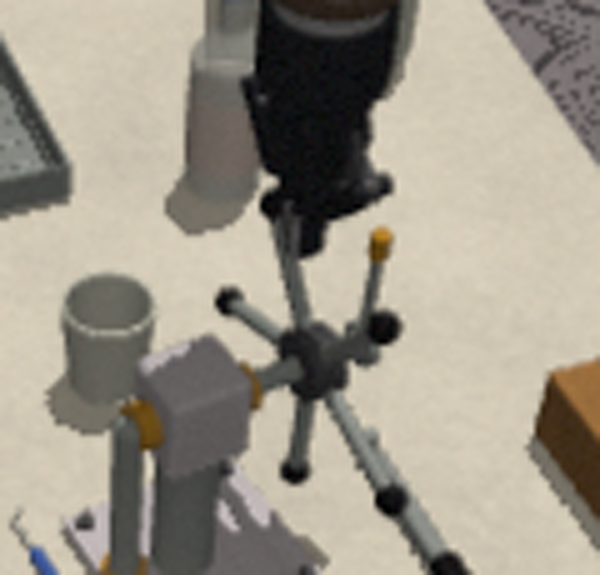

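```bash
python3 -c "
from fit import *
run([((384,327),36),((391,498),108),((295,470),180),((229,301),252)])"
```

```text
[6.12680e+02 5.63220e+01 1.49048e+02 2.26000e-01 1.85000e+00 9.80000e-01
 2.60000e-02] [106.   56.2   1.5] rms 0.26
[0.2 0.1 0.1 0.3 0.2 0.2 0.  0.4 0.2 0.3 0.4 0.4 0.2 0.5 0.1 0.6 0.1 0.4
 0.2 0.1 0.4 0.  0.3 0.1 0.2 0.2 0.  0.2 0.1 0.1 0.1 0.4 0.3 0.1]
tip px in crop, theta -4 [373. 232.]
tip px in crop, theta 0 [379. 237.]
tip px in crop, theta 4 [384. 244.]
```

Request:
servo_tool(
  motion=[
    {"dx":0.1,"dy":0,"dz":0.07,"spin":0,"grip":0},
    {"dx":0.18,"dy":0,"dz":0.13,"spin":0,"grip":0},
    {"dx":0.18,"dy":0,"dz":0.13,"spin":0,"grip":0},
    {"dx":0.18,"dy":0,"dz":0.13,"spin":0,"grip":0},
    {"dx":0,"dy":0,"dz":-0.2,"spin":0,"grip":0},
    {"dx":-0.4,"dy":0,"dz":-0.8,"spin":0,"grip":0},
    {"dx":-0.8,"dy":0,"dz":-2,"spin":0,"grip":0},
    {"dx":-0.8,"dy":0,"dz":-5,"spin":0,"grip":0},
    {"dx":-0.8,"dy":0,"dz":-8.5,"spin":0,"grip":0},
    {"dx":-0.8,"dy":0,"dz":-12,"spin":0,"grip":0},
    {"dx":-0.8,"dy":0,"dz":-14,"spin":0,"grip":0},
    {"dx":-0.8,"dy":0,"dz":-14,"spin":0,"grip":0},
  ],
)

```text
time_s: 10.85
position: [612.5, 77.3, 361.0]
orientation: [0.004, 0.623, 0.782, 0.004]
contact_force: [0.3, 0.2, 1.1]
grip_width: 0.001
```

```bash
python3 - <<'E'
from h import *
F=cams();st();save(F["side"],"s9",(245,100,365,215),5)
E
```

```text
t 10.95 x' 1.2 y' 19.5 z 355.5 F 0.0 0.8 0.4 q [0.001 0.623 0.782 0.001] j [ 0.03  0.33 -0.27  1.49  0.09  1.33  1.56]
```

View pics/s9.png

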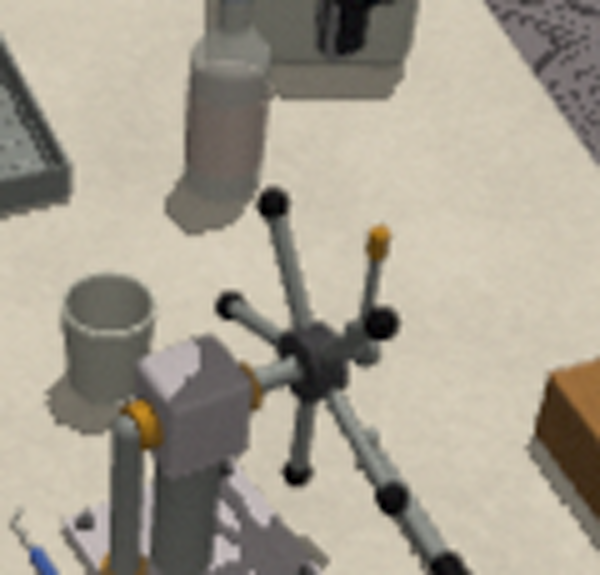

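```bash
python3 -c "
from fit import *
run([((381,323),36),((392,496),108),((297,474),180),((230,305),252),((273,203),324)])"
```

```text
[ 6.12659e+02  5.63450e+01  1.48875e+02  2.25000e-01  1.84900e+00
  9.80000e-01 -4.00000e-03] [106.   56.1  -0.2] rms 0.27
[0.2 0.1 0.  0.3 0.2 0.3 0.1 0.3 0.2 0.3 0.4 0.4 0.2 0.6 0.1 0.6 0.1 0.4
 0.2 0.1 0.4 0.1 0.3 0.1 0.2 0.1 0.1 0.4 0.1 0.1 0.2 0.6 0.1 0.  0.1 0.1]
tip px in crop, theta -4 [373. 232.]
tip px in crop, theta 0 [379. 238.]
tip px in crop, theta 4 [384. 244.]
```

Request:
servo_tool(
  motion=[
    {"dx":3,"dy":-0.5,"dz":-1,"spin":0,"grip":0},
    {"dx":6,"dy":-1,"dz":-2,"spin":0,"grip":0},
    {"dx":9,"dy":-2,"dz":-3,"spin":0,"grip":0},
    {"dx":12,"dy":-3,"dz":-4,"spin":0,"grip":0},
    {"dx":15,"dy":-4,"dz":-4,"spin":0,"grip":0},
    {"dx":18,"dy":-5,"dz":-4,"spin":0,"grip":0},
    {"dx":21,"dy":-6,"dz":-4,"spin":0,"grip":0},
    {"dx":24,"dy":-7,"dz":-4,"spin":0,"grip":0},
    {"dx":27,"dy":-8,"dz":-4,"spin":0,"grip":0},
    {"dx":30,"dy":-9,"dz":-4,"spin":0,"grip":0},
    {"dx":33,"dy":-10,"dz":-4,"spin":0,"grip":0},
    {"dx":35,"dy":-11,"dz":-4,"spin":0,"grip":0},
    {"dx":35,"dy":-11,"dz":-4,"spin":0,"grip":0},
    {"dx":35,"dy":-11,"dz":-4,"spin":0,"grip":0},
  ],
)

```text
time_s: 12.22
position: [422.7, 394.5, 392.2]
orientation: [-0.001, 0.622, 0.783, -0.001]
contact_force: [0.3, -0.7, -1.3]
grip_width: -0.0
```

```bash
python3 - <<'E'
from h import *
F=cams();st();save(F["side"],"s10",(245,100,365,215),5);save(F["top"],"t10",(170,75,320,195),5);cv2.imwrite("pics/s10f.png",F["side"]["color"][:,:,::-1])
E
```

```text
t 12.32 x' -109.7 y' 368.1 z 392.5 F 0.4 -0.3 -0.5 q [ 0.     0.624  0.782 -0.001] j [-0.42  0.26 -0.46  1.51  0.12  1.4   0.9 ]
```

View pics/t10.png

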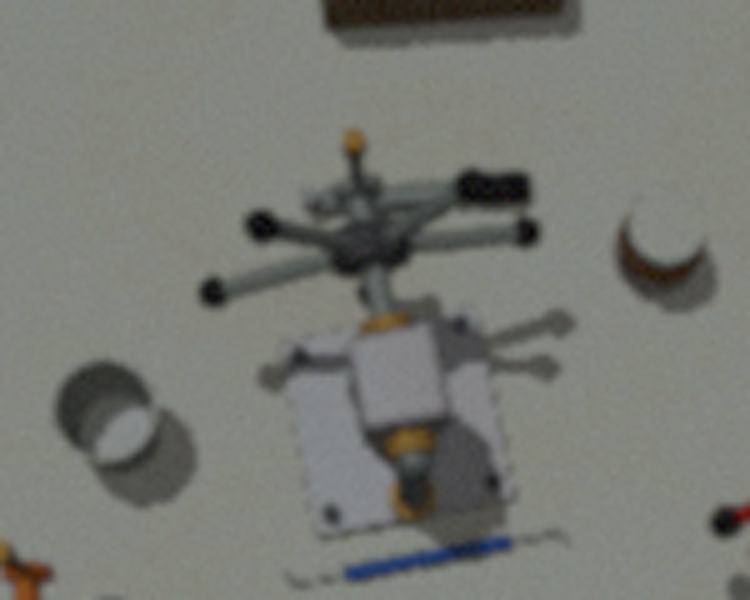

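View pics/s10f.png

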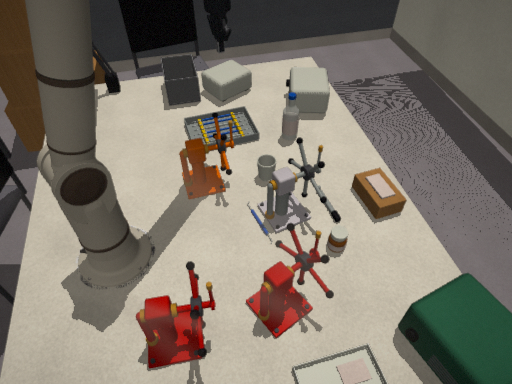

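```bash
python3 - <<'E'
from h import *
F=cams();C={}
for n,b in(("side",(312,142,330,155)),("top",(232,96,250,112))):
    im=F[n]["color"];x0,y0,x1,y1=b;w=im[y0:y1,x0:x1].astype(int);m=(w[...,0]-w[...,2]>45);ys,xs=np.nonzero(m);C[n]=np.array([xs.mean()+x0,ys.mean()+y0]);print(n,C[n],m.sum())
X,e=tri(F,C["side"],C["top"]);print(X,e)
Hh=np.array([612.66,56.35,148.9]);xp=np.array([np.cos(.225),np.sin(.225),0]);yp=np.array([-xp[1],xp[0],0]);d=X-Hh
print(d@xp,d@yp,d[2],np.degrees(np.arctan2(-(d@yp),d[2])))
E
```

```text
side [320.25 147.75] 24
top [240.2 102.5] 10
[649.78364677  65.97742793 229.24519377] 0.43272687753638645
38.33585252842606 1.1022382322237898 80.34519377480882 -0.7859790270452613
```

```bash
python3 -c "
from cell import env
print(env.sign_off())"
```

```text
the job is handed in; nothing more can be done
None
```

The air valve is open and the job is handed in: the stem stands straight up to within about 1°. I pushed two spokes in turn to the left with the shut fingertips, taking the wheel from about 106° to upright. The robot's clock stood at about 12.4 s of the 54 s allowed.

- **Stem angle:** The spoke balls in the side view, fitted with the points from the first pictures, gave -0.2°. The brass cap, located from both cameras, gave -0.8°. The two differ by 0.6°.
- **Forces:** Readings taken at the end of each move stayed under about 3 N, but I did not record the peaks during a push.
- **Everything else:** By eye, the cup, jar, handpiece, scaler and the look-alike valves had not moved in the final pictures; I did not measure their positions. The tray was only partly in the side view and I did not check it separately.
- **Hand:** It ended clear, about 390 mm up, to the left and nearer the robot, touching nothing.

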